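# Dock the two-speed blow gun on its keyhole plate and test both trigger stages

## Robot

A 6-joint arm with a two-finger parallel gripper is mounted at the origin on the work surface. World frame = base frame: x ahead of the robot, y to its left, z up, the work surface at z = 0. Lengths are in m, angles in degrees, forces in N, time in s.
With the tool pointing down it reaches from about 0.4 to 0.825 m from the base axis. Payload 7 kg.
Tool frame: the origin (TCP) lies between the finger pads; the fingertips stand 25 mm ahead of it and the grasp point (between the pads) lies 6 mm ahead of it; z points along the fingers, y is the line along which they close (so a half turn about z gives the same grasp; the last joint's range is limited). The gripper opens to 88 mm and grips with 3 to 60 N. Pads are 19 mm wide; open, the fingers measure 130 mm over their backs; the gripper's body (78 mm by 193 mm) begins 47 mm behind the grasp point.
Start: joints at [82.111, 20.546, 0.682, 0, -70.136, -16.507], TCP at [0.279, 0.615, 0.222] pointing down, gripper open.
Joint ranges: [-176.03, 176.03], [-82.01, 121.73], [-58.28, 71.71], [-173.87, 95.51], [-174.79, -0.11], [-173.66, 173.66]. Speed limits (degrees/s): [136.94, 136.94, 172.46, 180, 180, 180].

## Interface

Orientations are given as [roll, pitch, yaw] about the fixed x, y, z axes, in that order (R = Rz(yaw) Ry(pitch) Rx(roll)).
In Python, from plant import r gives the robot as it stands.
- The arm moves only by the shell command python3 -m crank 'ROWS' [FORCE]. ROWS is JSON, a list of rows, each a list of 3 entries, a list of its own where there are three numbers: the turn, a rotation vector about the tool's x, y, z in degrees, then the shift along the tool's x, y, z in cm, then the closure, from -1 (fully open) to 1 (shut). In form: [[[wx, wy, wz], [dx, dy, dz], fingers], ...]. A call has 1 to 8 rows; each row shifts and turns the commanded pose from where the row before left it, along the tool's axes as they then stand; what a row does not reach is not made up. A row lasts 1/10 s, in which the tool goes at most 50 mm and 8.59 degrees, less where a joint would pass 70% of its speed; a pose out of reach is approached as far as the arm can. A call with a gripper value outside its range is refused whole. The fingers move at their own pace and stop on an object; FORCE is the grip in N (left out, the last holds). Time passes only in rows, so rows that do not move let the fingers close. It gives the time, the measured TCP pose, the force, the opening and the grip force at its end, in the units of the state.
- r.get_state(): the state, without advancing time (a new reading comes with each control period).
- r.capture(name): name is "scene" or "top" or "wrist"; returns a dict with "color" (420x560x3 uint8, red, green, blue), "range_z" (420x560 float32, m along the optical axis (not along the pixel's ray), 0 where there is no reading), "intrinsics" (3x3 intrinsics, pixels), "world_from_camera" (4x4, takes a point from camera to world coordinates); the wrist camera has in their place "hand_eye" (4x4, takes a point from camera to tool coordinates, whose origin is the TCP and whose axes are the flange's). Camera axes: x right, y down, z forward; pixel columns grow to the right and rows downward; lengths in m; the calibration is good to about 2 mm. A picture is of the moment at which its call begins: read the wrist's pose just before it.
- r.close_job(): hands the job in; it is judged then, once.
The state is a dict: "time_s": time; "joints": joint angles; "qd": joint speeds; "joint_torque": joint torques, N m; "tcp_pos": TCP position; "eef_rot": TCP orientation; "contact_force": force on the tool from outside, world axes, zero at the start; "moment": the same for the moment, N m; "gripper_width": finger opening in m; "gripper_force": force on a finger pad.
Only numpy, scipy, OpenCV 4.12 (cv2) and the standard library are available. Lean on these libraries where they do the work, as an engineer would, in place of code of your own. Each camera call takes 0.05 s, during which the arm holds its last target. There are 200 camera calls.

## Task

Set the blow gun's plate on the dock, handle on the yellow-striped side, with the two wide keyhole openings over the stud heads, and slide it towards the handle until it locks fully home, trigger still released. Then squeeze the trigger up to its pressure point and hold it there for about two seconds (first speed), squeeze on past the pressure point and hold it deep in the second stage for about two seconds (full blast), and let go. Do not enter the second stage before the gun is docked, and leave the other things on the bench where they are.

Things in the scene. Friction and masses are not known exactly. Their poses are not given: they have to be found in the camera images.
- gun: Blue plastic blow gun on its side on an aluminium keyhole plate; 0.4 to 0.6 kg, one loose piece. Origin: plate underside, below the middle of the barrel; z up. Plate 6 mm thick, x -30 to 60, y -82 to 82 mm. Nozzle along -y to y -105. Handle towards -x: x -16 to -88 (inlet stub to -106), y 45 to 65, z 13 to 39 mm, beyond the plate's edge from x -30.
- barrel (a point): Centre of the barrel at a good place to carry the gun, across x: gun x 0, y -10, z 26 mm. Barrel: flat-sided block, x -16 to 16, y -60 to 70, z 10 to 42 mm.
- opening_left (a point): Left keyhole's wide opening, its centre on the plate's underside: gun x 28, y 62 mm (the right one at y -62). Opening 22 x 22 mm; from it a 10 mm wide slot with a tapered lead-in runs towards gun +x. Put the openings over the stud heads, then slide the gun 20 mm towards its own -x (handle side) until the necks meet the slots' ends.
- dock: Fixed dark wood block 110 (x) x 180 (y) x 20 mm high, yellow stripe on its -x face, two upright steel mushroom studs on top. Origin: centre of its underside. The gun is docked in the dock's own orientation, plate flat on the block: gun origin at dock x -8, y 0, z 20 mm with the openings over the heads, then x -28 when locked.
- slot_left (a point): where the neck of the left (+y) stud sits when home: gun x +48, y +62 mm, on the plate's underside
- slot_right (a point): the same for the right (-y) stud: gun x +48, y -62 mm, on the plate's underside
- stud_left (a point): Foot of the left stud: dock x 20, y 62, z 20 mm (block top). Neck 7 mm diameter, 8.5 mm high; head 14 mm diameter, bevelled, its top 14.5 mm above the block.
- stud_right (a point): Foot of the right stud, alike: dock x 20, y -62, z 20 mm.
- trigger_face (a point): Middle of the red trigger's front face, which looks to gun -y: gun x -43, y 19, z 26 mm at rest. The trigger is a bar, x -65 to -21, z 15 to 37 mm, 8 mm thick; it moves straight towards the handle, along gun +y.
- palm_face (a point): Middle of the black palm plate on the handle's back; it looks to gun +y: gun x -43, z 26 mm, y 68 to 76 by its stiff reach setting (stays as it is). Plate x -84 to -32, z 14 to 38 mm. Fingers squeeze along gun y, one on the trigger face, one here: 49 to 57 mm apart at rest. The palm does not give: as the trigger moves, the middle between the faces shifts by half its travel.
- first_stage (a joint): First-stage travel of the trigger, m: 0 released, 0.006 at the pressure point (its stop). Light spring: about 1 N to start, 5 N at the pressure point. At the pressure point the trigger feels firm between 5 and 12 N. Springs back when let go.
- second_stage (a joint): Further travel past the pressure point, m: 0 until the squeeze exceeds about 12 N, then up to 0.005 at its stop (16 N). Deep in the second stage means at least about 0.0035. The trigger face moves by the sum of both stages. Springs back when let go.
- glue: Bystander, to be left alone: yellow glue bottle with an orange cap, 170 mm tall, 60 mm diameter; origin at the centre of its underside
- oil_can: Bystander, to be left alone: green can, 100 mm tall, 76 mm diameter; origin at the centre of its underside
- screw_jar: Bystander, to be left alone: glass jar with a steel cap, 75 mm tall, 60 mm diameter; origin at the centre of its underside
- offcut: Bystander, to be left alone: wooden offcut 160 x 45 x 30 mm high; origin at the centre of its underside
- screwdriver: Bystander, to be left alone: screwdriver with a red handle, lying flat; origin under its middle, tip towards its +x
- bench_dog: Bystander, to be left alone: small brass bench dog standing on end, 42 mm tall, 25 mm diameter; origin at the centre of its underside
Things that resemble listed ones, but are neither listed nor needed, are in the scene too. There is more than one size of the gun; the job needs the larger.

How it is judged (in metres and radians):
On the way, in this order (a step that is already met when the one before it is completed fails the run):
1. the gun's plate is locked home on both studs, flat on the dock, with the trigger released (distance between slot_left and stud_left below 0.005 m and distance between slot_right and stud_right below 0.005 m and value of joint first_stage below 0.002 m), for 0.3 s.
2. docked, the trigger is held at the pressure point (first stage taken up, second stage not entered) for 1 s (distance between slot_left and stud_left below 0.006 m and distance between slot_right and stud_right below 0.006 m and value of joint first_stage above 0.0048 m and value of joint second_stage below 0.0012 m), for 1 s.
3. docked, the trigger is held deep in the second stage for 1 s (distance between slot_left and stud_left below 0.006 m and distance between slot_right and stud_right below 0.006 m and value of joint second_stage above 0.003 m), for 1 s.
At the end, for the whole second after the job is handed in: The gun is locked home: each slot seat within 5 mm of its stud's foot (so flat on the dock and slid to the end), at rest, and the trigger is fully released (first stage under 1.2 mm, second stage under 0.8 mm) (distance between slot_left and stud_left below 0.005 m and distance between slot_right and stud_right below 0.005 m and value of joint first_stage below 0.0012 m and value of joint second_stage below 0.0008 m and linear speed of gun below 0.01 m/s); the robot touches nothing.
It fails at once if the second stage is entered (over 1.5 mm) while the gun is not docked (value of joint second_stage above 0.0015 m and not (distance between slot_left and stud_left below 0.009 m and distance between slot_right and stud_right below 0.009 m)).
It fails at once if a bystander is pushed away (over 20 mm) (distance of any of glue, oil_can, screw_jar, offcut, screwdriver, bench_dog from where it was at the start of the episode above 0.02 m).
It also fails if it takes over 64 s, if anything falls off the work surface, if the arm or the gripper's body presses on something with over 40 N, if the wrist force passes 120 N, or if a joint passes its speed limit or range.

## Working session

There is one attempt and no reset: what is moved stays moved. The work goes in short steps, Python scripts to look and compute and a shell command to move; the robot and the scene stay as the last step left them, time stands still between calls to the robot, and variables do not carry over. Pictures are saved under pics/ and viewed, at most 11 in all, crops included, and the job is handed in when it is done.

```bash
mkdir -p pics; ls; python3 - <<'E'
from plant import r
import cv2,numpy as np,pickle
d={}
for n in("scene","top","wrist"):
    c=r.capture(n); d[n]=c
    cv2.imwrite(f"pics/{n}0.png",c["color"][:,:,::-1])
pickle.dump(d,open("d0.pkl","wb"))
for n in d:
    print(n,[ (k,np.round(v,3).tolist()) for k,v in d[n].items() if k not in("color","range_z")])
print(r.get_state())
E
```

```text
pics
scene [('intrinsics', [[489.216, 0.0, 274.844], [0.0, 489.216, 208.525], [0.0, 0.0, 1.0]]), ('world_from_camera', [[0.64, 0.615, -0.461, 1.143], [0.768, -0.522, 0.37, -0.465], [-0.013, -0.591, -0.807, 0.973], [0.0, 0.0, 0.0, 1.0]])]
top [('intrinsics', [[394.371, 0.0, 278.077], [0.0, 394.371, 212.572], [0.0, 0.0, 1.0]]), ('world_from_camera', [[0.016, -0.978, 0.206, 0.413], [-1.0, -0.015, 0.004, -0.018], [-0.0, -0.206, -0.979, 1.018], [0.0, 0.0, 0.0, 1.0]])]
wrist [('intrinsics', [[318.392, 0.0, 281.983], [0.0, 318.392, 207.538], [0.0, 0.0, 1.0]]), ('hand_eye', [[-0.001, -0.959, -0.285, 0.077], [1.0, -0.001, 0.001, -0.0], [-0.001, -0.285, 0.959, -0.163], [0.0, 0.0, 0.0, 1.0]])]
{'time_s': 0.15, 'joints': array([ 8.21108149e+01,  2.05825216e+01,  6.45153438e-01, -1.49977896e-02,
       -7.01354701e+01, -1.65096081e+01]), 'qd': array([-0.09527334, -0.2159808 ,  0.16090802, -0.01190084,  0.06240626,
        0.02773604]), 'joint_torque': array([-1.30072534e-03, -5.83271563e+01,  2.93289560e+01,  7.00117618e+00,
        8.77753511e-03, -1.11641507e-04]), 'tcp_pos': array([0.27867039, 0.61437181, 0.22082585]), 'eef_rot': array([ 1.79926158e+02, -7.18143167e-03, -2.44038937e+01]), 'contact_force': array([-0.36142322,  0.86682253, -0.54005923]), 'moment': array([ 0.04400953, -0.0285969 , -0.00845461]), 'gripper_force': 0.0, 'gripper_width': 0.08775124331800135}
```

View pics/top0.png

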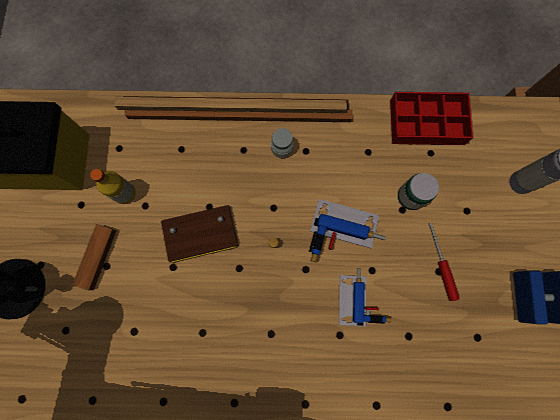

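View pics/scene0.png

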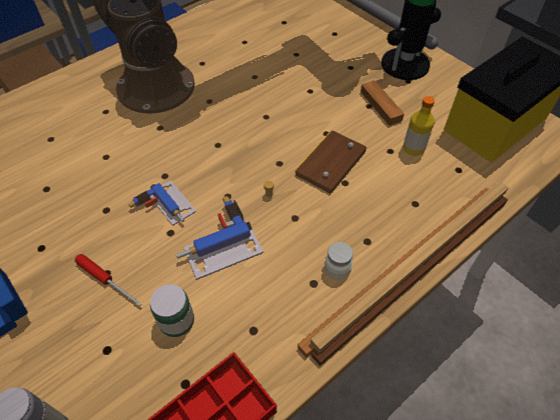

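The top view shows the larger gun at about (345,225), with its nozzle to the right and its handle pointing down. The dock is at (200,233), with the yellow stripe on its lower (-x) edge. The scene view shows the smaller gun nearer the robot; the bench dog sits between the dock and the large gun at (275,243) in the top view.

```bash
cat > h.py <<'E'
import numpy as np,cv2
from scipy.spatial.transform import Rotation as R
def cloud(c,T=None):
    K=c["intrinsics"];T=c["world_from_camera"] if T is None else T
    z=c["range_z"];v,u=np.indices(z.shape)
    p=np.stack([(u-K[0,2])/K[0,0]*z,(v-K[1,2])/K[1,1]*z,z],-1)
    w=p@T[:3,:3].T+T[:3,3]; w[z==0]=np.nan
    return w
def rect(pts):
    (c,s,a)=cv2.minAreaRect((pts[:,:2]*1000).astype(np.float32))
    return np.round(c,1),np.round(s,1),round(a,1)
def wristT(s,c):
    T=np.eye(4);T[:3,:3]=R.from_euler('xyz',s["eef_rot"],degrees=True).as_matrix();T[:3,3]=s["tcp_pos"]
    return T@c["hand_eye"]
def big(m,n=4):
    k,l,st,_=cv2.connectedComponentsWithStats(m.astype(np.uint8))
    o=np.argsort(-st[1:,4])[:n]+1
    return [(st[i],l==i) for i in o]
E
python3 - <<'E'
import pickle;from h import *
d=pickle.load(open("d0.pkl","rb"))
for n in("top","scene"):
    c=d[n];w=cloud(c);hsv=cv2.cvtColor(c["color"],cv2.COLOR_RGB2HSV);H,S,V=np.moveaxis(hsv.astype(int),-1,0)
    z=w[...,2];x=w[...,0];y=w[...,1]
    ws=(x>.3)&(x<.75)&(y>-.35)&(y<.5)
    print(n,"table z",np.nanmedian(z[ws]))
    for s,m in big((H>100)&(H<125)&(S>150)&(V>60)&ws,2):
        t=m&(abs(z-np.nanpercentile(z[m],80))<.006)
        print(" blue",s,np.nanpercentile(z[m],80),rect(w[t]))
    for s,m in big((V<110)&(abs(z-.02)<.006)&ws,3):
        print(" dark20",s,np.nanmedian(z[m]),rect(w[m]),np.nanmean(w[m],0))
    for s,m in big((S<70)&(z>.024)&(z<.045)&(x>.3)&(y>.1)&(y<.45),3): print(" stud",s,np.nanmean(w[m],0),np.nanmax(z[m]))
    for s,m in big((z>.012)&ws,9): print(" obj",s,np.nanmean(w[m],0).round(3),np.nanmax(z[m]).round(3))
E
```

```text
top table z 0.0006836638234539727
 blue [317 214  52  24 652] 0.04337698062546511 (array([ 578.8, -176.4]), array([127.5,  51.3]), 76.0)
 blue [354 282  17  41 409] 0.03315475034427371 (array([ 401.4, -221. ]), array([95.3, 39.5]), 1.3)
 dark20 [ 161  205   77   57 2944] 0.0200188686616255 (array([567. , 187.4]), array([114. , 180.3]), 14.4) [0.56611819 0.18674616 0.01997905]
 dark20 [ 90 229  25  61 134] 0.01983058489085282 (array([497.3, 427.4]), array([  5. , 157.1]), 74.2) [0.49503684 0.42764721 0.01998119]
 dark20 [356 268   6  14  36] 0.022347239487840342 (array([ 467.6, -219.1]), array([12.4, 32.6]), 86.1) [ 0.46799915 -0.21837544  0.02213451]
 stud [116 185  17  17  55] [0.65663102 0.37546151 0.03633269] 0.04487303608202986
 stud [218 216   6   6  24] [0.60211527 0.13239173 0.03286224] 0.03690654387887826
 stud [170 228   6   5  24] [0.57130579 0.25238267 0.03251916] 0.037899965205465125
 obj [ 161  205   77   58 3050] [0.566 0.187 0.02 ] 0.038
 obj [  73  224   42   66 1322] [0.501 0.445 0.029] 0.036
 obj [ 309  214   77   48 1257] [ 0.571 -0.164  0.038] 0.048
 obj [ 91 169 
[... 985 characters left out ...]
53133] 0.044487241197118665
 stud [348 142   5   6  21] [0.57252244 0.25177722 0.03247664] 0.03837528035881721
 stud [323 172   5   5  19] [0.60387977 0.13283089 0.03235925] 0.03575183977360319
 obj [ 295  130   71   62 2297] [0.57  0.183 0.02 ] 0.038
 obj [ 176  196   76   63 1548] [ 0.58  -0.17   0.036] 0.046
 obj [ 403   96   31   58 1104] [0.681 0.381 0.092] 0.173
 obj [361  80  43  43 800] [0.508 0.443 0.027] 0.037
 obj [128 183  56  39 738] [ 0.395 -0.233  0.027] 0.037
 obj [167 284  27  40 347] [ 0.689 -0.341  0.084] 0.103
 obj [263 181  11  14 107] [ 0.545 -0.005  0.035] 0.046
 obj [367  98   1   1   1] [0.462 0.434 0.013] 0.013
 obj [218 251   1   1   1] [ 0.603 -0.201  0.013] 0.013
```

```bash
A='[[0,0,8],[0,0,-0.3],-1]'
python3 -m crank '[[[0,0,8],[0,0,-0.3],-1],[[0,0,8],[0,0,-0.3],-1],[[0,0,8],[0,0,-0.3],-1],[[0,0,8],[0,0,-0.3],-1],[[0,0,8],[0,0,-0.3],-1],[[0,0,8],[0,0,-0.3],-1],[[0,0,8],[0,0,-0.3],-1],[[0,0,8],[0,0,-0.3],-1]]' 
python3 -m crank '[[[0,0,8],[0,0,-0.3],-1],[[0,0,8],[0,0,-0.3],-1],[[0,0,0],[3.5,-2.4,0],-1],[[0,0,0],[3.5,-2.4,0],-1],[[0,0,0],[3.5,-2.4,0],-1],[[0,0,0],[3.5,-2.4,0],-1],[[0,0,0],[3.5,-2.4,0],-1],[[0,0,0],[3.5,-2.4,0],-1]]'
python3 -m crank '[[[0,0,0],[3.5,-2.4,0],-1],[[0,0,0],[3.5,-2.4,0],-1],[[0,0,0],[3.5,-2.4,0],-1],[[0,0,0],[3.5,-2.4,0],-1],[[0,0,0],[3.5,-2.4,0],-1],[[0,0,0],[3.5,-2.4,0],-1],[[0,0,0],[3.5,-2.4,0],-1],[[0,0,0],[3.5,-2.4,0],-1]]'
python3 -m crank '[[[0,0,0],[3.5,-2.4,0],-1],[[0,0,0],[3.5,-2.4,0],-1],[[0,0,0],[3.5,-2.4,0],-1],[[0,0,0],[3.5,-2.4,0],-1],[[0,0,0],[3.5,-2.4,0],-1],[[0,0,0],[3.5,-2.4,0],-1],[[0,0,0],[0,0,0],-1],[[0,0,0],[0,0,0],-1]]'
python3 - <<'E'
from plant import r
from h import *
s=r.get_state();c=r.capture("wrist");cv2.imwrite("pics/w1.png",c["color"][:,:,::-1])
import pickle;pickle.dump((s,c),open("w1.pkl","wb"))
T=wristT(s,c);w=cloud(c,T);hsv=cv2.cvtColor(c["color"],cv2.COLOR_RGB2HSV);H,S,V=np.moveaxis(hsv.astype(int),-1,0);z=w[...,2]
print(np.nanmedian(z))
for st,m in big((H>100)&(H<125)&(S>150)&(V>50),2):
    t=m&(abs(z-.042)<.004);print(st,rect(w[t]),np.nanmedian(z[t]),rect(np.argwhere(t)[:,::-1]/1000))
E
```

```text
time_s: 0.95
tcp_pos: [0.2787, 0.6145, 0.2453]
eef_rot: [180.0, -0.0, -88.7]
contact_force: [1.4, 0.4, -0.1]
gripper_width: 0.0877
gripper_force: 0.0
time_s: 1.75
tcp_pos: [0.3663, 0.3737, 0.2515]
eef_rot: [180.0, -0.0, -104.4]
contact_force: [0.6, 1.3, -0.3]
gripper_width: 0.0878
gripper_force: 0.0
time_s: 2.55
tcp_pos: [0.4825, 0.0548, 0.2517]
eef_rot: [-180.0, 0.0, -104.4]
contact_force: [0.4, 1.0, 0.2]
gripper_width: 0.0875
gripper_force: 0.0
time_s: 3.35
tcp_pos: [0.5694, -0.1836, 0.2506]
eef_rot: [179.9, -0.0, -104.5]
contact_force: [-0.4, -0.3, 0.9]
gripper_width: 0.0876
gripper_force: 0.0
0.000908979323569703
[ 255  133   43  106 2917] (array([ 578.1, -176.7]), array([126.5,  51.3]), 75.5) 0.04119814436849964 (array([275.8, 185.4]), array([103.3,  41.1]), 89.0)
[ 370   85   88   51 2018] (array([0., 0.]), array([0., 0.]), 0.0) nan (array([0., 0.]), array([0., 0.]), 0.0)
  return np.nanmean(a, axis, out=out, keepdims=keepdims)
```

View pics/w1.png

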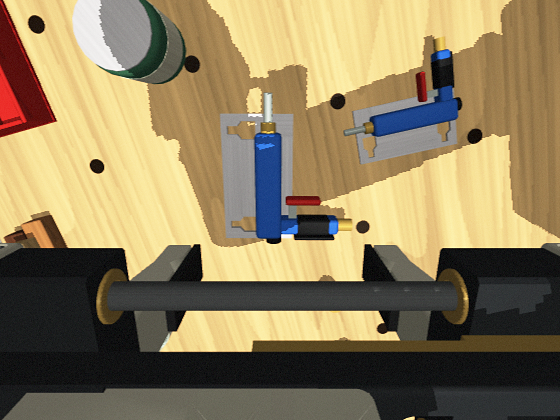

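The wrist view shows the larger gun. Its plate spans about (221,114) to (296,238), the barrel is at columns 255–281, the trigger is at (303,200) and the handle points right. The keyholes open on the left side of the plate.

```bash
cat >> h.py <<'E'
def ray(c,T,uv,z):
    K=c["intrinsics"];uv=np.atleast_2d(uv).astype(float)
    d=np.c_[(uv-K[[0,1],[2,2]])/K[[0,1],[0,1]],np.ones(len(uv))]@T[:3,:3].T
    return T[:3,3]+d*((z-T[2,3])/d[:,2])[:,None]
E
python3 - <<'E'
from h import *;import pickle
s,c=pickle.load(open("w1.pkl","rb"));T=wristT(s,c)
hsv=cv2.cvtColor(c["color"],cv2.COLOR_RGB2HSV);H,S,V=np.moveaxis(hsv.astype(int),-1,0)
gun=np.zeros(S.shape,bool);gun[105:245,212:300]=1
g=(S<45)&gun
print(big(g,1)[0][0]); 
m=cv2.morphologyEx(g.astype(np.uint8),cv2.MORPH_OPEN,np.ones((3,3)))
p=ray(c,T,np.argwhere(m>0)[:,::-1]+.0,.006)
print("plate",rect(p))
b=(H>100)&(H<125)&(S>120)&(V>40)
e=[]
for v in range(145,190,3):
    u=np.where(b[v,245:295])[0]+245; e.append([u.min()-.5,v]);e.append([u.max()+.5,v])
e=np.array(e);L=ray(c,T,e[::2],.042);Rr=ray(c,T,e[1::2],.042)
for q in(L,Rr,(L+Rr)/2):
    k=np.polyfit(q[:,1],q[:,0],1);print("edge yaw",-np.degrees(np.arctan(k[0])),q.mean(0).round(4))
print("width",np.linalg.norm(L-Rr,axis=1).mean())
# keyholes and plate corners: edges at rows
u,v=np.meshgrid([0],[0])
col=m[120:230].argmax(1)+0
print("left edge cols",col[::10])
red=((H<8)|(H>172))&(S>150)&(V>50);red[:,:285]=0;red[:180]=0;red[220:]=0;red[:,330:]=0
print("trig",ray(c,T,np.argwhere(red)[:,::-1].mean(0),.037),big(red,1)[0][0])
E
```

```text
[ 220  105   77  133 4833]
plate (array([ 597.7, -191.6]), array([172.4,  94.3]), 75.4)
edge yaw -15.47734239405625 [ 0.5959 -0.2088  0.042 ]
edge yaw -14.645236319094657 [ 0.5665 -0.2012  0.042 ]
edge yaw -15.062436585374813 [ 0.5812 -0.205   0.042 ]
width 0.030364846660688734
left edge cols [221 221 222 222 223 223 224 224 225 225 226]
trig [[ 0.55115732 -0.15324579  0.037     ]] [286 196  35   9 303]
```

```bash
python3 -m crank '[[[0,0,0.5],[0.7,-1.6,0],-1],[[0,0,0],[0,0,4],-1],[[0,0,0],[0,0,4],-1],[[0,0,0],[0,0,4],-1],[[0,0,0],[0,0,4],-1],[[0,0,0],[0,0,4],-1],[[0,0,0],[0,0,1.4],-1],[[0,0,0],[0,0,0],-1]]'
python3 -m crank '[[[0,0,0],[0,0,0],1],[[0,0,0],[0,0,0],1],[[0,0,0],[0,0,0],1],[[0,0,0],[0,0,0],1],[[0,0,0],[0,0,0],1],[[0,0,0],[0,0,0],1],[[0,0,0],[0,0,0],1],[[0,0,0],[0,0,0],1]]' 40
```

```text
time_s: 4.2
tcp_pos: [0.5822, -0.1924, 0.0361]
eef_rot: [179.8, -0.0, -104.8]
contact_force: [0.2, 0.2, 1.1]
gripper_width: 0.0876
gripper_force: 0.0
time_s: 5.0
tcp_pos: [0.5834, -0.1935, 0.0375]
eef_rot: [180.0, -0.0, -104.9]
contact_force: [0.3, 0.7, -0.3]
gripper_width: 0.0295
gripper_force: 0.0
```

```bash
python3 -m crank '[[[0,0,0],[0,0,0],1],[[0,0,0],[0,0,0],1],[[0,0,0],[0,0,0],1],[[0,0,0],[0,0,0],1]]' 40; python3 - <<'E'
from plant import r
from h import *
c=r.capture("wrist");cv2.imwrite("pics/w2.png",c["color"][:,:,::-1])
E
```

```text
time_s: 5.4
tcp_pos: [0.5835, -0.1934, 0.0375]
eef_rot: [180.0, -0.0, -104.9]
contact_force: [0.0, 0.1, -0.1]
gripper_width: 0.001
gripper_force: 0.0
```

View pics/w2.png

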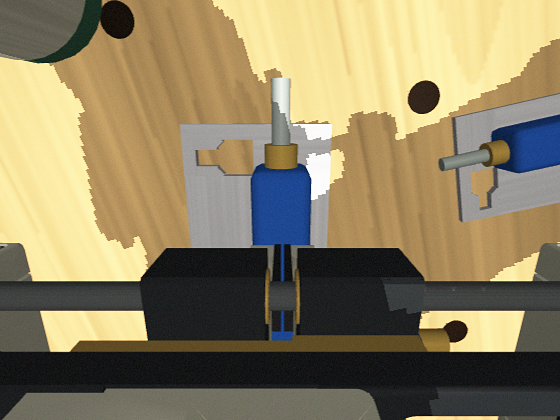

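```bash
python3 - <<'E'
import cv2
from plant import r
from h import *
a=cv2.imread("pics/w2.png")[150:350,180:380];t=r.capture("scene")
b=t["color"][160:290,140:290,::-1]
cv2.imwrite("pics/z2.png",np.hstack([cv2.resize(a,(400,400),interpolation=0),cv2.resize(b,(400,400),interpolation=0)]))
E
```

```text
(no output)
```

View pics/z2.png

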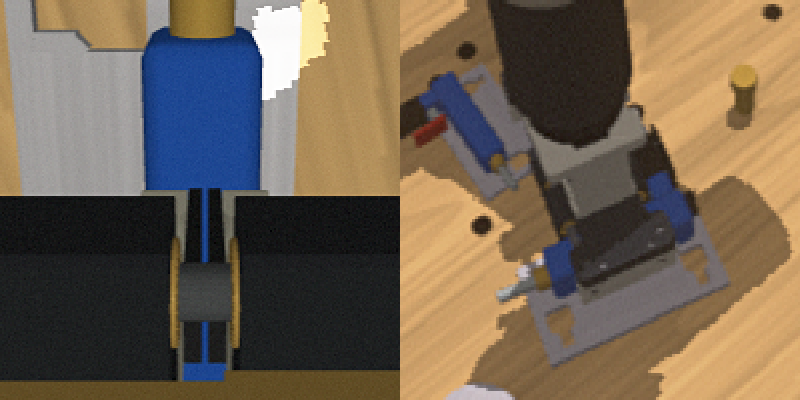

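```bash
python3 - <<'E'
from plant import r
from h import *;import pickle
s,c=pickle.load(open("w1.pkl","rb"))
def tool(c):return cloud(c,c["hand_eye"])
w=tool(c)
for v in(246,255,270,300):print(v,[(u,w[v,u].round(3).tolist()) for u in(190,196,370,378)])
s=r.get_state();c=r.capture("wrist");w=tool(c)
for v in(235,246,260,300):print(v,[(u,w[v,u].round(3).tolist()) for u in(258,277,282,287,306)])
E
```

```text
246 [(190, [0.011, -0.048, -0.01]), (196, [0.01, -0.046, -0.007]), (370, [0.01, 0.046, -0.007]), (378, [0.011, 0.049, -0.01])]
255 [(190, [0.01, -0.046, -0.019]), (196, [0.007, -0.044, -0.013]), (370, [0.01, 0.043, -0.018]), (378, [0.01, 0.047, -0.019])]
270 [(190, [0.006, -0.044, -0.026]), (196, [0.0, -0.044, -0.015]), (370, [0.002, 0.043, -0.02]), (378, [0.009, 0.043, -0.032])]
300 [(190, [0.029, -0.025, -0.088]), (196, [0.029, -0.024, -0.087]), (370, [0.029, 0.023, -0.088]), (378, [0.029, 0.025, -0.088])]
235 [(258, [0.014, -0.013, -0.003]), (277, [0.015, -0.003, -0.004]), (282, [0.015, -0.0, -0.004]), (287, [0.014, 0.002, -0.003]), (306, [0.014, 0.013, -0.003])]
246 [(258, [0.011, -0.013, -0.011]), (277, [0.01, -0.003, -0.007]), (282, [0.008, -0.0, -0.004]), (287, [0.01, 0.002, -0.008]), (306, [0.012, 0.012, -0.012])]
260 [(258, [0.039, -0.007, -0.083]), (277, [0.009, -0.003, -0.023]), (282, [-0.0, -0.0, -0.003]), (287, [0.01, 0.002, -0.024]), (306, [0.039, 0.006, -0.084])]
300 [(258, [0.033, -0.006, -0.094]), (277, [0.029, -0.002, -0.088]), (282, [0.029, -0.0, -0.088]), (287, [0.029, 0.001, -0.088]), (306, [0.033, 0.006, -0.094])]
```

The fingertips actually end about 5 mm behind the reported TCP, where the description puts them 25 mm ahead. They closed just above the barrel without touching it. I'll measure the real tip offset from the depth.

```bash
python3 - <<'E'
from h import *;import pickle
s,c=pickle.load(open("w1.pkl","rb"))
w=cloud(c,c["hand_eye"])
m=(abs(w[...,0])<.02)&(abs(w[...,1])>.04)&(abs(w[...,1])<.07)&(w[...,2]<.03)&(w[...,2]>-.08)
print(m.sum(),np.sort(w[m][:,2])[-40::3].round(4), np.percentile(w[m],[1,50,99],axis=0).round(3))
for v in range(236,252,2):
    q=w[v,160:205];print(v,q[~np.isnan(q[:,2])&(q[:,2]<.05)][:,2].round(3)[-8:])
E
```

```text
7099 [-0.0051 -0.005  -0.0049 -0.0049 -0.0047 -0.0047 -0.0045 -0.0044 -0.0043
 -0.0043 -0.0043 -0.0042 -0.004  -0.0033] [[-0.01  -0.06  -0.079]
 [ 0.009 -0.044 -0.044]
 [ 0.017  0.059 -0.006]]
236 []
238 []
240 []
242 []
244 [-0.005 -0.004 -0.004 -0.005 -0.004 -0.004 -0.004]
246 [-0.008 -0.007 -0.006 -0.007 -0.007 -0.008 -0.008 -0.006]
248 [-0.011 -0.01  -0.01  -0.009 -0.01  -0.01  -0.008 -0.006]
250 [-0.012 -0.013 -0.013 -0.012 -0.011 -0.008 -0.006 -0.003]
```

```bash
python3 -m crank '[[[0,0,0],[0,0,-0.3],-1],[[0,0,0],[0,0,0],-1],[[0,0,0],[0,0,0],-1],[[0,0,0],[0,0,0],-1],[[0,0,0],[0,0,0],-1],[[0,0,0],[0,0,0],-1],[[0,0,0],[0,0,0],-1],[[0,0,0],[0,0,0],-1]]'
python3 -m crank '[[[0,0,0],[0,0,0],-1],[[0,0,0],[0,0,1],-1],[[0,0,0],[0,0,1],-1],[[0,0,0],[0,0,1],-1],[[0,0,0],[0,0,0.3],-1],[[0,0,0],[0,0,0],-1]]'
```

```text
time_s: 6.35
tcp_pos: [0.5834, -0.1934, 0.0405]
eef_rot: [180.0, -0.0, -104.9]
contact_force: [0.2, -0.3, -0.1]
gripper_width: 0.0591
gripper_force: 0.0
time_s: 6.95
tcp_pos: [0.5828, -0.1934, 0.0064]
eef_rot: [179.9, -0.0, -104.9]
contact_force: [0.0, 0.5, 0.0]
gripper_width: 0.0879
gripper_force: 0.0
```

```bash
for i in 1 ; do python3 -m crank '[[[0,0,0],[0,0,0],1],[[0,0,0],[0,0,0],1],[[0,0,0],[0,0,0],1],[[0,0,0],[0,0,0],1],[[0,0,0],[0,0,0],1],[[0,0,0],[0,0,0],1],[[0,0,0],[0,0,0],1],[[0,0,0],[0,0,0],1]]' 40; done
python3 -m crank '[[[0,0,0],[0,0,0],1],[[0,0,0],[0,0,0],1],[[0,0,0],[0,0,0],1],[[0,0,0],[0,0,0],1]]' 40
```

```text
time_s: 7.75
tcp_pos: [0.5836, -0.1934, 0.0076]
eef_rot: [-180.0, 0.0, -104.9]
contact_force: [0.4, -0.6, -0.4]
gripper_width: 0.0318
gripper_force: 40.0
time_s: 8.15
tcp_pos: [0.5836, -0.1934, 0.0076]
eef_rot: [-180.0, 0.0, -104.9]
contact_force: [1.5, 0.2, 0.2]
gripper_width: 0.0318
gripper_force: 40.0
```

```bash
python3 -m crank '[[[0,0,0],[0,0,-1],1],[[0,0,0],[0,0,-3],1],[[0,0,0],[0,0,-4],1],[[0,0,0],[0,0,-4],1],[[0,0,0],[0,0,0],1],[[0,0,0],[0,0,0],1],[[0,0,0],[0,0,0],1]]'
python3 - <<'E'
from plant import r
from h import *;import pickle
s=r.get_state();c=r.capture("wrist");cv2.imwrite("pics/w3.png",c["color"][:,:,::-1]);pickle.dump((s,c),open("w3.pkl","wb"))
E
```

```text
time_s: 8.85
tcp_pos: [0.582, -0.1931, 0.1262]
eef_rot: [179.8, 0.0, -104.9]
contact_force: [0.4, -0.3, -6.3]
gripper_width: 0.032
gripper_force: 40.0
```

View pics/w3.png

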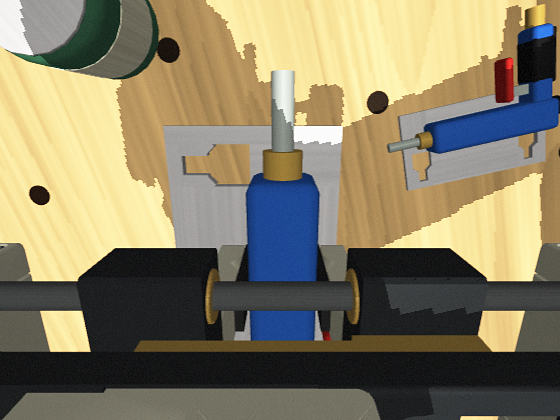

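The gun is held squarely. The plate's front edge is at row 126 (columns 164–343), the right keyhole opening is at (235,165), and the lift shows about 6 N of weight. Next I carry it over the dock.

```bash
python3 -m crank '[[[0,0,-7.4],[0,0,0],1],[[0,0,-7.4],[0,0,0],1],[[0,0,-7.4],[0,0,0],1],[[0,0,-7.3],[0,0,0],1],[[0,0,0],[-2.5,-0.5,0],1],[[0,0,0],[-4,-0.8,0],1],[[0,0,0],[-4,-0.8,0],1],[[0,0,0],[-4,-0.9,0],1]]'
python3 -m crank '[[[0,0,0],[-4,-0.8,0],1],[[0,0,0],[-4,-0.8,0],1],[[0,0,0],[-4,-0.9,0],1],[[0,0,0],[-4,-0.9,0],1],[[0,0,0],[-3.5,-0.7,0],1],[[0,0,0],[-2,-0.4,0],1],[[0,0,0],[0,0,0],1],[[0,0,0],[0,0,0],1]]'
```

```text
time_s: 9.7
tcp_pos: [0.5746, -0.0445, 0.1259]
eef_rot: [179.8, 0.0, -75.4]
contact_force: [0.3, 0.8, -4.6]
gripper_width: 0.0314
gripper_force: 40.0
time_s: 10.5
tcp_pos: [0.5643, 0.1738, 0.126]
eef_rot: [179.8, -0.1, -75.3]
contact_force: [0.2, -1.2, -4.0]
gripper_width: 0.0319
gripper_force: 40.0
```

```bash
python3 -m crank '[[[0,0,0],[0,0.05,2.5],1],[[0,0,0],[0,0,2.5],1],[[0,0,0],[0,0,1.5],1],[[0,0,0],[0,0,0.7],1],[[0,0,0],[0,0,0],1],[[0,0,0],[0,0,0],1]]'
python3 - <<'E'
from plant import r
from h import *;import pickle
s=r.get_state();c=r.capture("wrist");d=r.capture("scene");pickle.dump((s,c),open("w4.pkl","wb"))
a=c["color"][90:290,130:380,::-1];b=d["color"][90:240,260:410,::-1]
cv2.imwrite("pics/w4.png",np.hstack([cv2.resize(a,(500,400),interpolation=0),cv2.resize(b,(300,400),interpolation=0)]))
E
```

```text
time_s: 11.1
tcp_pos: [0.5653, 0.1734, 0.0561]
eef_rot: [-180.0, -0.0, -75.4]
contact_force: [-0.2, 1.4, -2.6]
gripper_width: 0.0314
gripper_force: 40.0
```

View pics/w4.png

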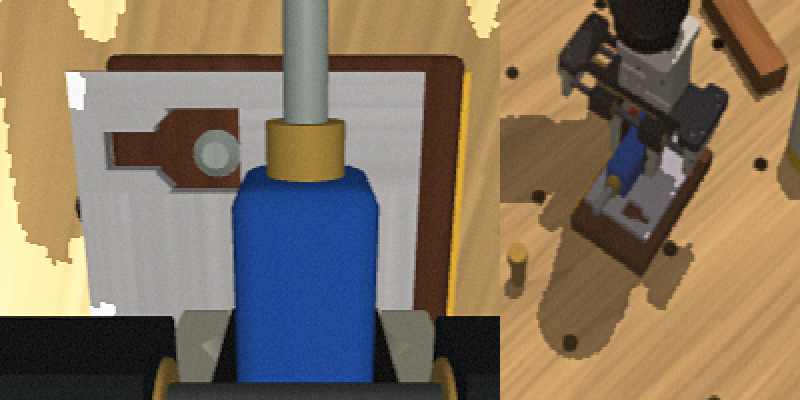

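The right stud head is at wrist pixel (238,167) and the opening centre is at about (232,165). With the height difference taken into account, the tool must shift about -4 mm in x and +1.5 mm in y. The dock and plate edges are parallel.

```bash
python3 -m crank '[[[0,0,0],[-0.4,0.15,0],1],[[0,0,0],[0,0,0.5],1],[[0,0,0],[0,0,0.5],1],[[0,0,0],[0,0,0.5],1],[[0,0,0],[0,0,0.3],1],[[0,0,0],[0,0,0],1]]'; python3 -m crank '[[[0,0,0],[0,0,0.4],1],[[0,0,0],[0,0,0.3],1],[[0,0,0],[0,0,0.2],1],[[0,0,0],[0,0,0],1]]'
python3 - <<'E'
from plant import r
from h import *
c=r.capture("wrist")
cv2.imwrite("pics/w5.png",cv2.resize(c["color"][90:290,130:380,::-1],(750,600),interpolation=0))
E
```

```text
time_s: 11.8
tcp_pos: [0.5619, 0.1769, 0.0368]
eef_rot: [179.9, -0.0, -75.4]
contact_force: [0.5, 0.4, -4.5]
gripper_width: 0.0318
gripper_force: 40.0
time_s: 12.2
tcp_pos: [0.5621, 0.1771, 0.0282]
eef_rot: [180.0, -0.0, -75.4]
contact_force: [-0.4, 0.0, -5.0]
gripper_width: 0.0319
gripper_force: 40.0
```

View pics/w5.png

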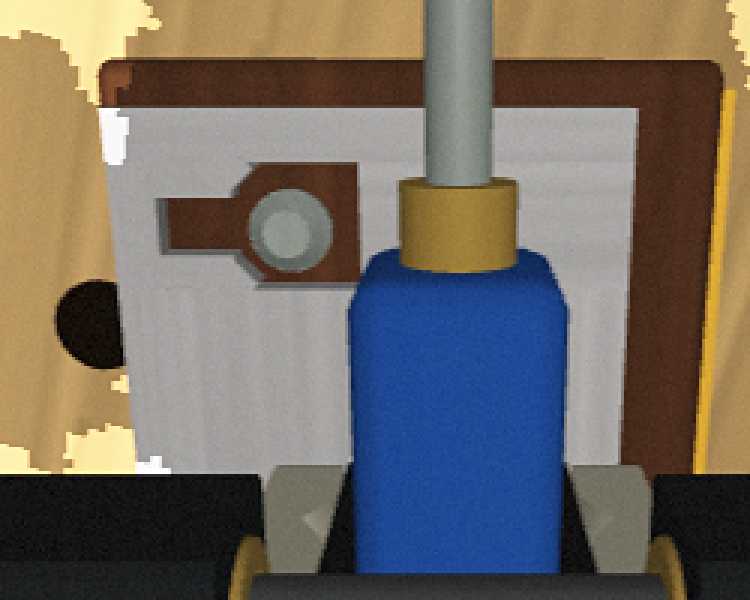

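The right stud head sits inside the opening at crop (290,230), in line with the slot. Next I slide the gun towards the handle (tool +y).

```bash
python3 -m crank '[[[0,0,0],[0,0,0.05],1],[[0,0,0],[0,0.3,0],1],[[0,0,0],[0,0.3,0],1],[[0,0,0],[0,0.3,0],1],[[0,0,0],[0,0.3,0],1],[[0,0,0],[0,0,0],1]]'; python3 -m crank '[[[0,0,0],[0,0.2,0],1],[[0,0,0],[0,0.2,0],1],[[0,0,0],[0,0.1,0],1],[[0,0,0],[0,0,0],1]]'; python3 -m crank '[[[0,0,0],[0,0.1,0],1],[[0,0,0],[0,0.1,0],1],[[0,0,0],[0,0,0],1],[[0,0,0],[0,0,0],1]]'
```

```text
time_s: 12.85
tcp_pos: [0.5502, 0.174, 0.0281]
eef_rot: [180.0, 0.0, -75.4]
contact_force: [-1.1, -0.0, -4.6]
gripper_width: 0.0319
gripper_force: 40.0
time_s: 13.25
tcp_pos: [0.5457, 0.1729, 0.0281]
eef_rot: [180.0, -0.0, -75.4]
contact_force: [-0.7, -0.8, -4.8]
gripper_width: 0.0317
gripper_force: 40.0
time_s: 13.65
tcp_pos: [0.544, 0.1724, 0.0281]
eef_rot: [-180.0, 0.0, -75.4]
contact_force: [0.5, 0.0, -3.9]
gripper_width: 0.0319
gripper_force: 40.0
```

```bash
for k in 1 2; do python3 -m crank '[[[0,0,0],[0,0.1,0.02],1],[[0,0,0],[0,0.1,0.02],1],[[0,0,0],[0,0,0],1]]'; done
```

```text
time_s: 13.95
tcp_pos: [0.5425, 0.1722, 0.0278]
eef_rot: [-179.9, 0.0, -75.4]
contact_force: [3.7, 0.9, -5.3]
gripper_width: 0.0318
gripper_force: 40.0
time_s: 14.25
tcp_pos: [0.5423, 0.1724, 0.0279]
eef_rot: [-179.8, 0.0, -75.4]
contact_force: [8.2, 0.4, -7.7]
gripper_width: 0.0317
gripper_force: 40.0
```

```bash
python3 -m crank '[[[0,0,0],[0,0.1,0.05],1],[[0,0,0],[0,0.1,0.1],1],[[0,0,0],[0,0,0.1],1],[[0,0,0],[0,0,0],1]]';python3 -m crank '[[[0,0,0],[0,0.1,0.1],1],[[0,0,0],[0,0,0],1],[[0,0,0],[0,0,0],1]]'
python3 - <<'E'
from plant import r
from h import *;import pickle
s=r.get_state();c=r.capture("wrist");d=r.capture("scene")
cv2.imwrite("pics/w6.png",np.hstack([cv2.resize(c["color"][90:290,130:380,::-1],(500,400),interpolation=0),cv2.resize(d["color"][90:240,260:410,::-1],(300,400),interpolation=0)]))
E
```

```text
time_s: 14.65
tcp_pos: [0.5423, 0.1724, 0.0277]
eef_rot: [-179.5, 0.0, -75.3]
contact_force: [7.6, -3.2, 8.7]
gripper_width: 0.0318
gripper_force: 40.0
time_s: 14.95
tcp_pos: [0.5423, 0.1724, 0.0277]
eef_rot: [-179.4, 0.1, -75.3]
contact_force: [8.6, -3.9, 15.2]
gripper_width: 0.0317
gripper_force: 40.0
```

View pics/w6.png

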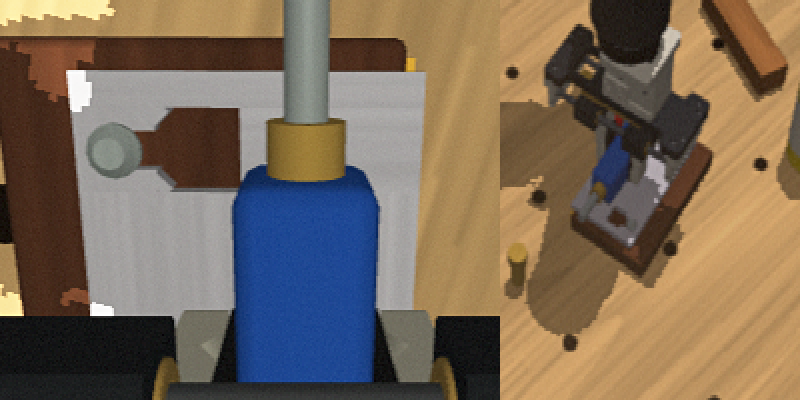

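The plate is flat and the stud is against the slot's end at crop (113,152). I'll relax the push, release, and go round to the trigger.

```bash
python3 -m crank '[[[0,0,0],[0,-0.2,-0.1],1],[[0,0,0],[0,-0.15,-0.1],1],[[0,0,0],[0,0,0],-1],[[0,0,0],[0,0,0],-1],[[0,0,0],[0,0,0],-1],[[0,0,0],[0,0,0],-1],[[0,0,0],[0,0,0],-1],[[0,0,0],[0,0,0],-1]]'
python3 -m crank '[[[0,0,0],[0,0,0],-1],[[0,0,0],[0,0,-1],-1],[[0,0,0],[0,0,-3],-1],[[0,0,0],[0,0,-4],-1],[[0,0,8.2],[0,0,-2],-1],[[0,0,8.2],[0,0,0],-1],[[0,0,8.2],[0,0,0],-1],[[0,0,8.2],[0,0,0],-1]]'
python3 -m crank '[[[0,0,8.2],[0,0,0],-1],[[0,0,8.2],[0,0,0],-1],[[0,0,8.2],[0,0,0],-1],[[0,0,8.2],[0,0,0],-1],[[0,0,8.2],[0,0,0],-1],[[0,0,8.2],[0,0,0],-1],[[0,0,8],[0,0,0],-1]]'
python3 -m crank '[[[0,0,0],[2.2,2.8,0],-1],[[0,0,0],[2.2,2.8,0],-1],[[0,0,0],[0,0,0],-1],[[0,0,0],[0,0,0],-1]]'
python3 - <<'E'
from plant import r
from h import *;import pickle
s=r.get_state();c=r.capture("wrist");pickle.dump((s,c),open("w7.pkl","wb"));cv2.imwrite("pics/w7.png",c["color"][:,:,::-1]);print(s["tcp_pos"],s["eef_rot"],s["joints"])
E
```

```text
time_s: 15.85
tcp_pos: [0.5404, 0.1715, 0.0256]
eef_rot: [180.0, -0.0, -75.4]
contact_force: [-0.2, -1.5, -0.5]
gripper_width: 0.0741
gripper_force: 0.0
time_s: 16.65
tcp_pos: [0.5407, 0.1716, 0.127]
eef_rot: [-180.0, 0.1, -108.5]
contact_force: [0.1, -0.3, -0.1]
gripper_width: 0.0873
gripper_force: 0.0
time_s: 17.35
tcp_pos: [0.5406, 0.1716, 0.1266]
eef_rot: [180.0, 0.0, -165.7]
contact_force: [-0.3, -0.3, -0.4]
gripper_width: 0.0877
gripper_force: 0.0
time_s: 17.75
tcp_pos: [0.4837, 0.2153, 0.1268]
eef_rot: [180.0, 0.1, -165.3]
contact_force: [-0.4, 0.1, -0.4]
gripper_width: 0.0876
gripper_force: 0.0
[0.48367941 0.21531091 0.12677533] [ 1.79970468e+02  6.87616963e-02 -1.65287235e+02] [ 4.52434358e+01  1.17017113e+01 -2.51608657e+01  1.18771556e-02
 -5.30631931e+01 -1.20537784e+02]
```

View pics/w7.png

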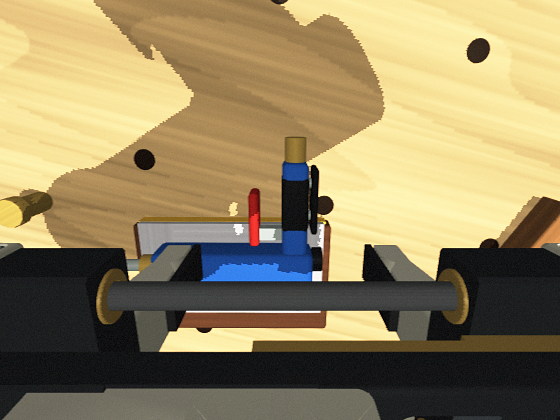

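The trigger (columns 249–260, rows 189–245) and palm (right edge at column 320) lie between the fingers. The faces are about 54 mm apart and centred 1.7 mm towards tool +y. I'll centre for the pressure point (+4.7 mm), descend, and squeeze with 8 N.

```bash
python3 -m crank '[[[0,0,0],[0,0.47,0],-1],[[0,0,0],[0,0,2.5],-1],[[0,0,0],[0,0,2.5],-1],[[0,0,0],[0,0,2.5],-1],[[0,0,0],[0,0,2],-1],[[0,0,0],[0,0,0.7],-1],[[0,0,0],[0,0,0],-1],[[0,0,0],[0,0,0],-1]]'
python3 -m crank '[[[0,0,0],[0,0,0],1],[[0,0,0],[0,0,0],1],[[0,0,0],[0,0,0],1],[[0,0,0],[0,0,0],1],[[0,0,0],[0,0,0],1],[[0,0,0],[0,0,0],1],[[0,0,0],[0,0,0],1],[[0,0,0],[0,0,0],1]]' 8
python3 -m crank '[[[0,0,0],[0,0,0],1],[[0,0,0],[0,0,0],1],[[0,0,0],[0,0,0],1]]' 8
```

```text
time_s: 18.6
tcp_pos: [0.4834, 0.2194, 0.0244]
eef_rot: [180.0, 0.0, -165.4]
contact_force: [-0.2, -0.0, 0.4]
gripper_width: 0.0877
gripper_force: 0.0
time_s: 19.4
tcp_pos: [0.4829, 0.2191, 0.024]
eef_rot: [-180.0, 0.0, -165.4]
contact_force: [2.0, -2.7, 3.4]
gripper_width: 0.047
gripper_force: 8.0
time_s: 19.7
tcp_pos: [0.4829, 0.2191, 0.0239]
eef_rot: [-180.0, 0.0, -165.4]
contact_force: [3.6, -4.0, 4.2]
gripper_width: 0.0474
gripper_force: 8.0
```

```bash
for i in 1 2; do python3 -m crank '[[[0,0,0],[0,0,0],1],[[0,0,0],[0,0,0],1],[[0,0,0],[0,0,0],1],[[0,0,0],[0,0,0],1],[[0,0,0],[0,0,0],1],[[0,0,0],[0,0,0],1],[[0,0,0],[0,0,0],1],[[0,0,0],[0,0,0],1]]' 8; done
```

```text
time_s: 20.5
tcp_pos: [0.4829, 0.2192, 0.0239]
eef_rot: [-180.0, 0.0, -165.4]
contact_force: [3.7, -4.0, 5.4]
gripper_width: 0.047
gripper_force: 8.0
time_s: 21.3
tcp_pos: [0.4829, 0.2192, 0.0239]
eef_rot: [-180.0, 0.0, -165.4]
contact_force: [3.2, -3.9, 5.4]
gripper_width: 0.0469
gripper_force: 8.0
```

```bash
python3 -m crank '[[[0,0,0],[0,0,-0.05],1],[[0,0,0],[0,0,-0.05],1],[[0,0,0],[0,0,0],1],[[0,0,0],[0,0,0],1]]' 8;  python3 -m crank '[[[0,0,0],[0,0,0],1],[[0,0,0],[0,0,0],1],[[0,0,0],[0,0,0],1],[[0,0,0],[0,0,0],1],[[0,0,0],[0,0,0],1],[[0,0,0],[0,0,0],1],[[0,0,0],[0,0,0],1],[[0,0,0],[0,0,0],1]]' 10
 python3 -m crank '[[[0,0,0],[0,0,0],1],[[0,0,0],[0,0,0],1],[[0,0,0],[0,0,0],1],[[0,0,0],[0,0,0],1],[[0,0,0],[0,0,0],1],[[0,0,0],[0,0,0],1],[[0,0,0],[0,0,0],1]]' 10
```

```text
time_s: 21.7
tcp_pos: [0.4827, 0.2195, 0.0243]
eef_rot: [180.0, 0.0, -165.4]
contact_force: [5.5, -1.3, -3.0]
gripper_width: 0.0474
gripper_force: 8.0
time_s: 22.5
tcp_pos: [0.4827, 0.2193, 0.0248]
eef_rot: [180.0, 0.0, -165.4]
contact_force: [5.0, 0.7, -5.3]
gripper_width: 0.0468
gripper_force: 10.0
time_s: 23.2
tcp_pos: [0.4827, 0.2193, 0.0248]
eef_rot: [180.0, 0.0, -165.4]
contact_force: [5.2, 0.8, -5.0]
gripper_width: 0.0467
gripper_force: 10.0
```

```bash
python3 -m crank '[[[0,0,0],[0,0.1,0.05],1],[[0,0,0],[0,0.15,0],1],[[0,0,0],[0,0,0],1],[[0,0,0],[0,0,0],1],[[0,0,0],[0,0,0],1],[[0,0,0],[0,0,0],1],[[0,0,0],[0,0,0],1],[[0,0,0],[0,0,0],1]]' 24
python3 -m crank '[[[0,0,0],[0,0,0],1],[[0,0,0],[0,0,0],1],[[0,0,0],[0,0,0],1],[[0,0,0],[0,0,0],1],[[0,0,0],[0,0,0],1],[[0,0,0],[0,0,0],1],[[0,0,0],[0,0,0],1],[[0,0,0],[0,0,0],1]]' 24
python3 -m crank '[[[0,0,0],[0,0,0],1],[[0,0,0],[0,0,0],1],[[0,0,0],[0,0,0],1],[[0,0,0],[0,0,0],1],[[0,0,0],[0,0,0],1],[[0,0,0],[0,0,0],1],[[0,0,0],[0,0,0],1]]' 24
```

```text
time_s: 24.0
tcp_pos: [0.4822, 0.2215, 0.0244]
eef_rot: [-180.0, 0.0, -165.4]
contact_force: [4.5, -0.2, -3.2]
gripper_width: 0.0411
gripper_force: 23.9
time_s: 24.8
tcp_pos: [0.4822, 0.2215, 0.0244]
eef_rot: [-180.0, 0.0, -165.4]
contact_force: [4.9, -0.9, -3.6]
gripper_width: 0.0411
gripper_force: 23.9
time_s: 25.5
tcp_pos: [0.4822, 0.2215, 0.0244]
eef_rot: [-180.0, 0.0, -165.4]
contact_force: [4.4, -0.4, -3.0]
gripper_width: 0.0413
gripper_force: 23.9
```

```bash
python3 -m crank '[[[0,0,0],[0,0,0],-1],[[0,0,0],[0,0,0],-1],[[0,0,0],[0,0,0],-1],[[0,0,0],[0,0,0],-1],[[0,0,0],[0,0,0],-1],[[0,0,0],[0,0,0],-1],[[0,0,0],[0,0,0],-1],[[0,0,0],[0,0,0],-1]]'
python3 -m crank '[[[0,0,0],[0,0,-1],-1],[[0,0,0],[0,0,-3],-1],[[0,0,0],[0,0,-4],-1],[[0,0,0],[0,0,-3],-1],[[0,0,0],[3,0,-2],-1],[[0,0,0],[3,0,0],-1],[[0,0,0],[0,0,0],-1],[[0,0,0],[0,0,0],-1]]'
python3 - <<'E'
from plant import r
from h import *
d=r.capture("wrist");t=r.capture("scene")
cv2.imwrite("pics/w8.png",np.hstack([cv2.resize(d["color"][180:360,160:400,::-1],(400,400),interpolation=0),cv2.resize(t["color"][110:210,285:385,::-1],(400,400),interpolation=0)]))
E
```

```text
time_s: 26.3
tcp_pos: [0.4819, 0.2216, 0.0242]
eef_rot: [-180.0, -0.0, -165.4]
contact_force: [0.7, 0.4, 0.2]
gripper_width: 0.0869
gripper_force: 0.0
time_s: 27.1
tcp_pos: [0.4239, 0.2067, 0.1555]
eef_rot: [179.9, 0.1, -165.3]
contact_force: [-0.0, 0.0, -0.2]
gripper_width: 0.0877
gripper_force: 0.0
```

View pics/w8.png

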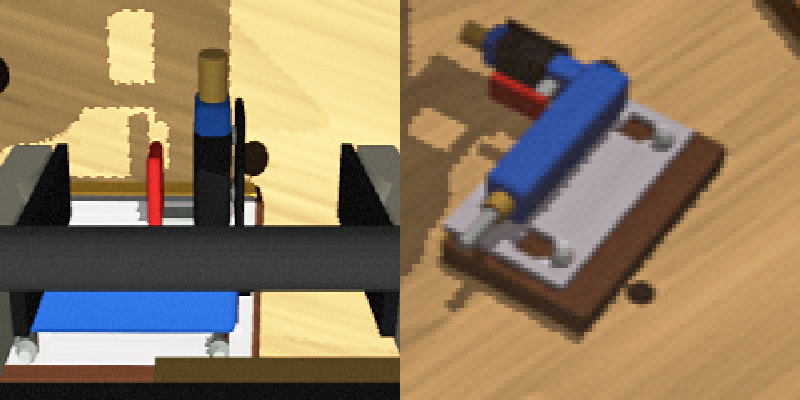

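Both studs, at crop (562,257) and (662,135), sit at the outer ends of their slots. The gun is flat, the trigger is released and the robot is clear, so I'm handing in.

```bash
python3 -c "
from plant import r
print(r.close_job())"
```

```text
the job is handed in; nothing more can be done
None
```

The job is handed in (no verdict was returned): the gun is locked home on both studs, the trigger was held about four seconds at the pressure point (longer than asked) and about two seconds in the second stage by gripper readings, then released, and no bystander was touched.

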